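# Seat the shaving mirror in its three-point stand

## Task

Take the shaving mirror glass off the aluminium box and fit it, glass up, into the head of the suction-foot stand: tuck one short edge fully home under the two fixed jaws, then press the opposite edge gently down past the spring clip until the clip snaps over it and the glass sits level and firm on all three pads. Do not force the glass, do not let it fall, and leave the other toiletries where they are.

Things in the scene. Friction and masses are not known exactly. Their poses are not given: they have to be found in the camera images.
- mirror_center (a point): Centre (half-way up) of the loose shaving mirror glass: flat rectangular plate 92 mm long (x) by 62 wide (y) by 10 thick (z; glass face up, black edge), about 0.2 kg; either short edge may go under the jaws. Starts flat on the aluminium box's lid (42 mm high), long sides overhanging the box by about 6 mm each, to be taken across the 62 mm from above.
- stand: Fixed chrome stand on a suction foot; origin under the foot's centre, on the ledge, z up, x towards its two jaws. A telescopic stem holds a level three-arm head at an unmeasured height: its three white nylon pad tops lie 76 to 92 mm above the origin, to be found by feel. 'Height' below means above the pad tops. Seated, the glass is level on the pads, centred over the origin, long side along x.
- under_jaws (a point): Point on the ledge, 46 mm along the stand's x from its origin, midway below the two fixed jaws (9 mm wide, at y = +-19 mm). Each is a plate sloping 45 degrees, its underside open towards -x: height 14 at x = 42 mm falling to 6 at x = 50; top at height 16.5. Seated, the glass's upper front edge bears on both slopes at x = 46. Front pads: runners x = 26 to 52, y = +-19, 8 mm wide.
- under_rear_pad (a point): Point on the ledge below the rear pad, a 12 mm button 34 mm behind the stand's origin. Glass goes in front edge down by 0.31 to 0.38 rad, its rear above the clip: lower front edge on the front pads at about x = 36, then forward until it stops at 43 to 45; it rides on to 46 as the rear is pressed down. The head's arms are at most 48 mm wide, so fingers clear them at the glass's long sides.
- under_clip (a point): Point on the ledge 46.5 mm behind the stand's origin, below the spring clip's knee: a rolled edge of 5 mm radius, 20 mm wide, its axis at height 13.5, in the way of the rear edge by 4.5 mm. Above it a lip flares outward, 30 degrees from upright, to x = -49 at height 27, and guides the rear edge in: with the front home, the tilted glass rests on the lip at about 0.23 rad.
- clip (a joint): How far the brass spring clip is pushed outward (to the stand's -x), in m: 0 without glass, 0.003 to 0.004 while the glass's edge slides past it, 0.001 to 0.003 once snapped over the seated glass. It pushes back with 2 N plus 0.5 N per mm. Pressing on the glass 26 mm behind its centre takes about 5 to 8 N to snap it in; it then bears on the pads, and should not be forced.
- alu_box: Fixed closed aluminium box with hinged lid, 106 mm long (x) by 50 mm wide (y) by 42 mm high; origin at the centre of its underside.
- flask: Bystander: green glass aftershave flask with black cap, 34 x 60 x 126 mm high; origin at the centre of its underside.
- cup: Bystander: blue plastic cup, 74 mm across, 95 mm high; origin at the centre of its underside.
- brush_holder: Bystander: chrome brush holder with a hanging shaving brush, foot 68 mm across, 126 mm high; origin at the centre of its underside.
- shampoo: Bystander: white plastic bottle with blue cap, 62 mm across, 175 mm high; origin at the centre of its underside.
- lotion: Bystander: amber bottle with black cap, 56 mm across, 150 mm high; origin at the centre of its underside.
- cream_jar: Bystander: low blue jar with white lid, 50 mm across, 45 mm high; origin at the centre of its underside.
- soap_dish: Bystander: white soap dish 70 x 100 x 20 mm with a green soap bar, 28 mm high in all; origin at the centre of its underside.
Things that resemble listed ones, but are neither listed nor needed, are in the scene too. There is more than one size of the part that bears mirror_center; the job needs the smaller.

How it is judged:
On the way:
1. The glass, tilted, has its front edge home under both fixed jaws of the stand and the clip is not yet pushed back (contact force between mirror and stand above 0.2 N and x of mirror_center in the frame of stand between -0.0035 and 0.006 m and y of mirror_center in the frame of stand between -0.007 and 0.007 m and z of mirror_center in the frame of stand below 0.118 m and angle between mirror_center's own z axis and vertical between 0.08 and 0.4 rad and value of joint clip below 0.0015 m), for 0.1 s.
At the end, for the whole second after the job is handed in: The glass lies face up in the stand's head, at rest, level within 0.015 rad, centred within 2.5 mm along and 6 mm across, square within 0.05 rad; the clip has snapped over its edge (0.4 to 3.2 mm pushed back) and clamps it: its contacts with the stand total over 8 N (x of mirror_center in the frame of stand between -0.0025 and 0.0025 m and y of mirror_center in the frame of stand between -0.006 and 0.006 m and z of mirror_center in the frame of stand between 0.078 and 0.1 m and angle between the x axis of mirror_center and the x axis of stand, either way round below 0.05 rad and angle between mirror_center's own z axis and vertical below 0.015 rad and value of joint clip between 0.0004 and 0.0032 m and linear speed of mirror below 0.01 m/s and contact force between mirror and stand above 8 N); the robot touches nothing.
It fails at once if The glass is forced: its contacts with the stand add up to more than 60 N (about 20 N of it is the clip's own hold) (contact force between mirror and stand above 60 N).
It fails at once if The mirror glass falls onto the ledge (height (world z) of mirror_center below 0.03 m).
It fails at once if Another toiletry is shifted by more than 15 mm (distance of any of flask, cup, brush_holder, shampoo, lotion, cream_jar, soap_dish from where it was at the start of the episode above 0.015 m).
It also fails if it takes over 51 s, if anything falls off the work surface, if the arm or the gripper's body presses on something with over 40 N, if the wrist force passes 120 N, or if a joint passes its speed limit or range.

## Robot

A 6-joint arm with a two-finger parallel gripper is mounted at the origin on the work surface. World frame = base frame: x ahead of the robot, y to its left, z up, the work surface at z = 0. Lengths are in m, angles in rad, forces in N, time in s.
With the tool pointing down it reaches from about 0.25 to 0.85 m from the base axis. Payload 12.5 kg.
Tool frame: the origin (TCP) lies midway between the tips of the shut fingers; the grasp point (between the pads) lies 19 mm behind it; x points along the fingers, y is the direction in which the jaws open and shut, and the axes are right-handed (so a half turn about x gives the same grasp; the last joint's range is limited). The gripper opens to 93 mm and grips with 3 to 60 N. Pads are 15 mm wide; open, the fingers measure 128 mm over their backs; the gripper's body (75 mm by 188 mm) begins 65 mm behind the grasp point.
Start: joints at [1.222, 0.351, 1.652, -0, 1.139, -0.085], TCP at [0.143, 0.531, 0.219] pointing down, gripper open.
Joint ranges: [-2.75, 2.75], [-0.79, 2.1], [0.01, 2.65], [-1.57, 4.71], [0.07, 3.14], [-2.87, 2.87]. Speed limits (rad/s): [2.22, 2.22, 2.79, 3.14, 3.14, 3.14].

## Interface

Orientations are given as a unit quaternion [x, y, z, w].
In Python, from workcell import arm gives the robot as it stands. Calls block until the motion is done:
- arm.movep(position, orientation): joint-space move of the TCP to a pose.
- arm.move_straight(position, feed=0.15, rot=None): straight line of the TCP; rot=None keeps the orientation; feed is the mean speed in m/s.
- arm.move_j(angles): joint-space move.
- arm.set_gripper(opening): finger opening in m; the grip force is fixed at half the most; returns when the fingers have stopped.
- arm.sleep(seconds).
- arm.solve_ik(position, orientation): joint angles nearest the present ones, or None.
- arm.sense(): the state.
- arm.grab_frame(name): name is "scene" or "top" or "wrist"; returns the picture (480x640x3 uint8, red, green, blue); there is no depth.
- arm.get_calibration(name): a dict with "fx", "fy", "cx", "cy" (pixels), "k1" (the pictures are not rectified: a ray, as slopes to the right and down, at radius r is drawn at 1 + k1 r^2 times it, then the intrinsics apply), "world_to_cam" (4x4, takes a point from world to camera coordinates); the wrist camera has in their place "mount" (4x4, takes a point from camera to tool coordinates, whose origin is the TCP and whose axes are the tool frame's). Camera axes: x right, y down, z forward; pixel columns grow to the right and rows downward; lengths in m; the calibration is good to about 2 mm. A picture is of the moment at which its call begins: read the wrist's pose just before it. get_calibration takes no time and is no camera call.
A pose or a line that the arm cannot do raises arm.PlanningError and nothing moves.
- arm.hand_in(): hands the job in, once; it reports no verdict.
The state is a dict: "t": time; "qpos": joint angles; "qd": joint speeds; "joint_efforts": joint torques, N m; "eef_pos": TCP position; "orientation": TCP orientation; "contact_force": force on the tool from outside, world axes, zero at the start; "wrist_torque": the same for the moment, N m; "opening": finger opening in m.
Only numpy, scipy, OpenCV 4.12 (cv2) and the standard library are available. Lean on these libraries where they do the work, as an engineer would, in place of code of your own. Each camera call takes 0.05 s, during which the arm holds its last target. There are 200 camera calls.

## Working session

There is one attempt and no reset: what is moved stays moved. The work goes in short steps, each a Python script; the robot and the scene stay as the last script left them, time stands still between calls to the robot, and variables do not carry over. Pictures are saved under pics/ and viewed, about 8 in all and at most 12, crops included, and the job is handed in when it is done.

```bash
ls; mkdir -p pics; cat > h.py <<'E'
import numpy as np, cv2
from scipy.spatial.transform import Rotation as R
from workcell import arm
def ray(name,px,st=None):
    """world origin, direction of a pixel"""
    c=arm.get_calibration(name)
    K=np.array([[c['fx'],0,c['cx']],[0,c['fy'],c['cy']],[0,0,1]])
    d=cv2.undistortPoints(np.array([[px]],float),K,np.array([c['k1'],0,0,0,0.]))[0,0]
    d=np.array([d[0],d[1],1.])
    if name=='wrist':
        T=np.eye(4);T[:3,:3]=R.from_quat(st['orientation']).as_matrix();T[:3,3]=st['eef_pos'];T=T@np.array(c['mount'])
    else: T=np.linalg.inv(np.array(c['world_to_cam']))
    return T[:3,3],T[:3,:3]@d
def plane(name,px,z,st=None):
    o,d=ray(name,px,st); return o+d*(z-o[2])/d[2]
def proj(name,p,st=None):
    c=arm.get_calibration(name)
    if name=='wrist':
        T=np.eye(4);T[:3,:3]=R.from_quat(st['orientation']).as_matrix();T[:3,3]=st['eef_pos'];W=np.linalg.inv(T@np.array(c['mount']))
    else: W=np.array(c['world_to_cam'])
    q=W@np.append(p,1);x=q[:2]/q[2];x=x*(1+c['k1']*(x@x))
    return np.array([c['fx']*x[0]+c['cx'],c['fy']*x[1]+c['cy']])
def save(name,f): cv2.imwrite('pics/'+name,f[:,:,::-1])
E
python3 - <<'E'
from h import *
for n in('scene','top'): 
    save(n+'0.png',arm.grab_frame(n)); c=arm.get_calibration(n); print(n,{k:np.round(v,3).tolist() for k,v in c.items()})
print(np.round(arm.get_calibration('wrist')['mount'],3)); s=arm.sense(); print(s['t'],s['orientation'],s['contact_force'])
E
```

```text
pics
scene {'fx': 542.962, 'fy': 542.962, 'cx': 326.181, 'cy': 236.498, 'k1': -0.169, 'world_to_cam': [[0.389, 0.921, -0.012, -0.231], [0.623, -0.273, -0.733, -0.296], [-0.679, 0.278, -0.68, 1.568], [0.0, 0.0, 0.0, 1.0]]}
top {'fx': 469.76, 'fy': 469.76, 'cx': 316.692, 'cy': 237.827, 'k1': 0.029, 'world_to_cam': [[0.008, -1.0, 0.03, -0.028], [-0.981, -0.013, -0.192, 0.57], [0.192, -0.028, -0.981, 1.133], [0.0, 0.0, 0.0, 1.0]]}
[[-0.001 -0.273  0.962 -0.167]
 [ 1.    -0.001  0.001 -0.   ]
 [ 0.001  0.962  0.273 -0.075]
 [ 0.     0.     0.     1.   ]]
0.1 [ 0.09266472  0.70103145 -0.09331906  0.70089922] [-0.29829189  0.73526305  0.37056887]
```

View pics/top0.png

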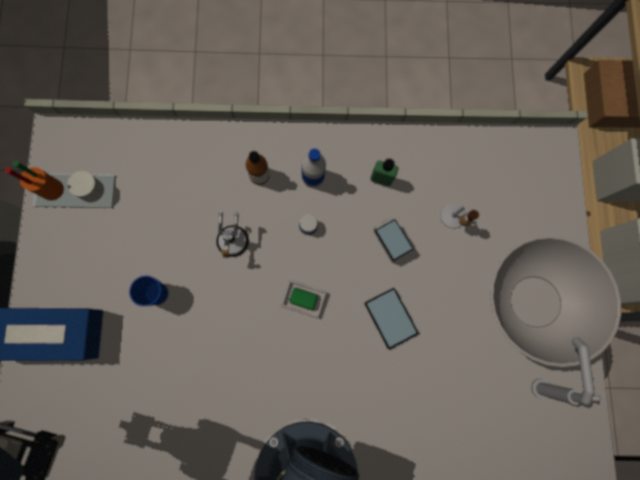

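View pics/scene0.png

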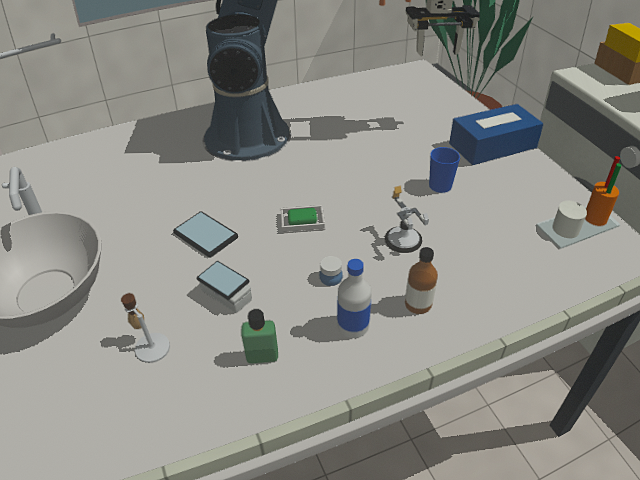

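The small glass is at top px (394,241), raised on a box. The larger one lies flat on the ledge at top px (391,318), so it is the decoy. The stand is at top px (232,240), with its jaws pointing up in the image. Next I measure both and confirm from the wrist camera.

```bash
python3 - <<'E'
from h import *
f=cv2.imread('pics/top0.png')
g=cv2.cvtColor(f,cv2.COLOR_BGR2HSV)
print('glass px hsv',g[241,394],g[318,391],'table',g[330,330])
# glass by bluish colour
m=cv2.inRange(g,(85,40,60),(110,255,255))
cs,_=cv2.findContours(m,cv2.RETR_EXTERNAL,cv2.CHAIN_APPROX_NONE)
for c in cs:
    if cv2.contourArea(c)>200:
        r=cv2.minAreaRect(c); b=cv2.boxPoints(r)
        z=0.052 if r[0][1]<280 else 0.01
        P=np.array([plane('top',p,z)[:2] for p in b])
        print(np.round(r[0],1),np.round(P,3).tolist(),'c',P.mean(0).round(4),'edges',np.linalg.norm(P-np.roll(P,-1,0),axis=1).round(3))
print('stand foot',plane('top',(232,240),0.01).round(3))
for p in [(222,217),(236,217),(226,253)]: print(p,plane('top',p,.095).round(3))
c=np.hstack([cv2.resize(f[195:275,190:270],(400,400),interpolation=cv2.INTER_CUBIC),cv2.resize(f[200:280,355:435],(400,400),interpolation=cv2.INTER_CUBIC)])
cv2.imwrite('pics/crop1.png',c)
E
```

```text
glass px hsv [ 94  35 117] [ 94  34 119] table [ 14  29 131]
[306.  430.2] [[0.092, 0.05], [0.12, 0.049], [0.117, -0.053], [0.089, -0.052]] c [ 0.1043 -0.0015] edges [0.028 0.102 0.029 0.102]
[ 43.5 334. ] [[0.392, 0.759], [0.393, 0.55], [0.267, 0.536], [0.268, 0.741]] c [0.3298 0.6464] edges [0.209 0.126 0.205 0.126]
stand foot [0.571 0.197 0.01 ]
(222, 217) [0.611 0.211 0.095]
(236, 217) [0.612 0.177 0.095]
(226, 253) [0.522 0.197 0.095]
```

View pics/crop1.png

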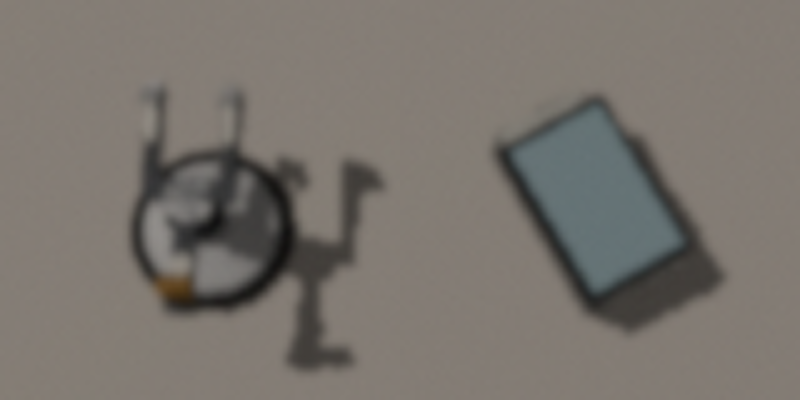

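Confirmed: the small glass (crop right) sits on the box, and the two jaws and the brass clip show at left. Now close looks from the wrist camera.

```bash
cat >> h.py <<'E'
def quat(psi,th=0.): return (R.from_euler('z',psi)*R.from_euler('y',np.pi/2+th)).as_quat()
E
python3 - <<'E'
from h import *
f=cv2.imread('pics/top0.png'); g=cv2.cvtColor(f,cv2.COLOR_BGR2HSV)
m=cv2.inRange(g,(85,25,90),(110,80,255)); m[:, :360]=0; m[:,430:]=0; m[280:]=0;m[:210]=0
c=max(cv2.findContours(m,0,1)[0],key=cv2.contourArea)
P=np.array([plane('top',p,.052)[:2] for p in cv2.boxPoints(cv2.minAreaRect(c))]);G=P.mean(0);print('glass',P.round(3).tolist(),G)
print('lotion',plane('top',(259,182),.0).round(3))
S=np.array([.571,.197])
for psi in (0,np.pi):
  for q in (0,.345): print(psi,q,np.round(arm.solve_ik([S[0],S[1],.09],quat(psi,q)),2))
for psi in (.54,.54-np.pi): print(psi,arm.solve_ik([G[0],G[1],.03],quat(psi)))
arm.movep([S[0],S[1],.25],quat(0)); s=arm.sense(); im=arm.grab_frame('wrist'); save('w_stand.png',im); np.save('s_stand.npy',s)
print(s['t'])
arm.movep([G[0],G[1],.25],quat(.54)); s=arm.sense(); im=arm.grab_frame('wrist'); save('w_glass.png',im); np.save('s_glass.npy',s)
print(s['t'],s['contact_force'])
E
```

```text
glass [[0.594, -0.176], [0.621, -0.221], [0.548, -0.262], [0.521, -0.217]] [ 0.57111967 -0.21913138]
lotion [0.733 0.133 0.   ]
0 0 [ 0.26  0.6   1.61 -0.    0.93 -1.32]
0 0.345 [ 0.22  0.76  1.35  0.08  1.37 -1.38]
3.141592653589793 0 [0.26 0.6  1.61 0.   0.93 1.83]
3.141592653589793 0.345 [ 0.3   0.49  1.86 -0.22  0.47  2.05]
0.54 [-0.4424542   0.69806994  1.61001588  0.          0.83350683 -2.55325053]
-2.601592653589793 [-4.42454204e-01  6.98069943e-01  1.61001588e+00 -4.44089210e-16
  8.33506828e-01  5.88342122e-01]
2.0583
3.6417 [1.07919097 0.12103064 0.24624414]
```

View pics/w_stand.png

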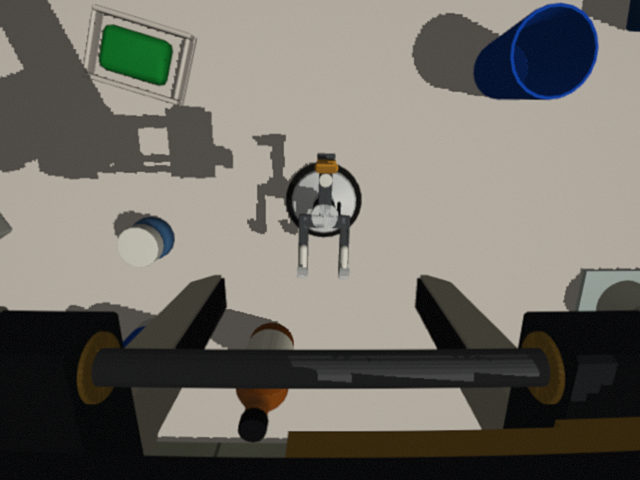

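View pics/w_glass.png

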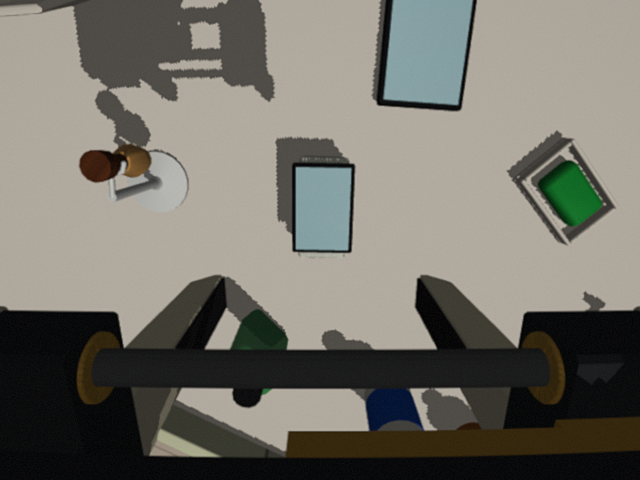

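Wrist view: glass spans px (293–354, 164–252). On the stand, the jaws are near (303,273) and (344,273), the rear pad near (326,181), the brass clip near (326,167), and the foot ring is centred near (324,200). One enlarged crop of the stand comes next, and I measure the glass at the same time.

```bash
python3 - <<'E'
from h import *
s=np.load('s_glass.npy',allow_pickle=True).item()
f=cv2.imread('pics/w_glass.png'); g=cv2.cvtColor(f,cv2.COLOR_BGR2HSV)
m=cv2.inRange(g,(85,30,90),(110,120,255)); m[:140]=0;m[262:]=0;m[:,:270]=0;m[:,375:]=0
c=max(cv2.findContours(m,0,1)[0],key=cv2.contourArea)
b=cv2.boxPoints(cv2.minAreaRect(c));P=np.array([plane('wrist',p,.052,s)[:2] for p in b]);print(b.round(1).tolist(),P.round(4).tolist(),P.mean(0).round(4))
e=np.roll(P,-1,0)-P;print(np.linalg.norm(e,axis=1).round(4),np.degrees(np.arctan2(e[:,1],e[:,0])).round(1))
f=cv2.imread('pics/w_stand.png')
a=cv2.resize(f[148:288,276:376],(420,588),interpolation=cv2.INTER_CUBIC)
f2=cv2.imread('pics/scene0.png'); b2=cv2.resize(f2[180:255,380:437],(380,500),interpolation=cv2.INTER_CUBIC)
o=np.zeros((588,800,3),np.uint8);o[:,:420]=a;o[:500,420:]=b2;cv2.imwrite('pics/crop2.png',o)
E
```

```text
[[293.8999938964844, 248.89999389648438], [296.0, 166.3000030517578], [351.1000061035156, 167.6999969482422], [348.8999938964844, 250.39999389648438]] [[0.6218, -0.2203], [0.5474, -0.2606], [0.521, -0.2139], [0.5938, -0.1706]] [ 0.571  -0.2163]
[0.0846 0.0537 0.0847 0.057 ] [-151.6  119.5   30.7  -60.6]
```

View pics/crop2.png

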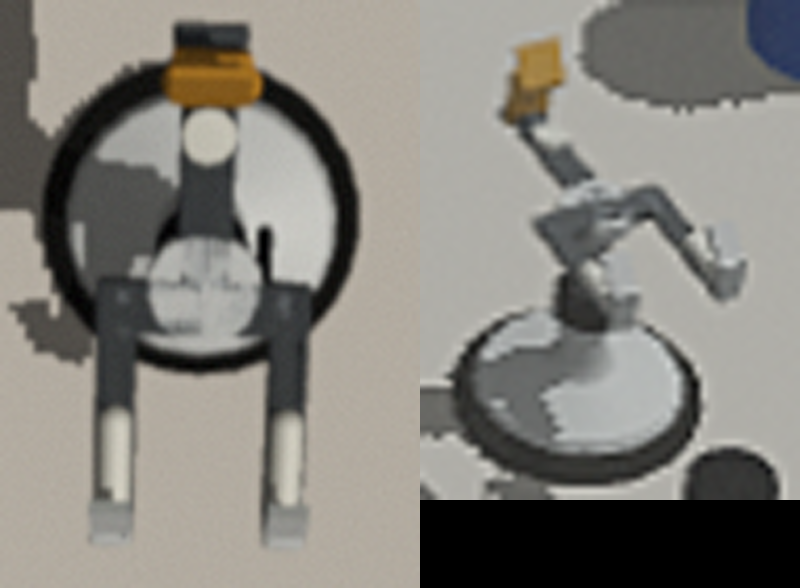

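```bash
python3 - <<'E'
from h import *
from scipy.optimize import least_squares
s=np.load('s_stand.npy',allow_pickle=True).item()
obs=[('wrist',(-.034,0,'h'),(326.0,180.4)),('wrist',(.026,.019,'h'),(303.6,245.6)),('wrist',(.026,-.019,'h'),(344.3,245.9)),('wrist',(0,0,.004),(323.6,199.4)),
('scene',(-.034,0,'h'),(398.8,200.2)),('scene',(0,0,.004),(403.5,239.1)),('top',(0,0,.004),(232.5,241.0))]
def pr(v):
    out=[]
    for n,p,u in obs:
        z=v[3] if p[2]=='h' else p[2]; c,t=np.cos(v[2]),np.sin(v[2])
        # left in image (+y or -y) decided by matching nearest
        w=np.array([v[0]+c*p[0]-t*p[1],v[1]+t*p[0]+c*p[1],z]); out.append(proj(n,w,s)-np.array(u))
    return np.array(out)
for sel in (range(7),range(4)):
    r=least_squares(lambda v:pr(v)[list(sel)].ravel(),[.571,.197,0,.085]);print(r.x.round(4));print(pr(r.x).round(1).tolist())
E
```

```text
[ 0.5746  0.2015 -0.038   0.0696]
[[0.1, 0.9], [39.2, -2.3], [-40.2, -4.1], [0.3, 4.3], [1.2, 6.8], [0.8, -1.0], [-1.7, -2.1]]
[ 0.5827  0.2021 -0.035   0.0288]
[[-0.2, 3.5], [37.5, -6.2], [-38.0, -7.7], [0.8, 11.3], [1.6, 22.6], [2.8, 1.1], [-1.8, -5.1]]
```

```bash
python3 - <<'E'
from h import *
from scipy.optimize import least_squares
s=np.load('s_stand.npy',allow_pickle=True).item()
obs=[('wrist',(-.034,0,'h'),(326.0,180.4)),('wrist',(.026,-.019,'h'),(303.6,245.6)),('wrist',(.026,.019,'h'),(344.3,245.9)),('wrist',(0,0,.004),(323.6,199.4)),
('scene',(-.034,0,'h'),(398.8,200.2)),('scene',(0,0,.004),(403.5,239.1)),('top',(0,0,.004),(232.5,241.0))]
def pr(v):
    out=[]
    for n,p,u in obs:
        z=v[3] if p[2]=='h' else p[2]; c,t=np.cos(v[2]),np.sin(v[2])
        w=np.array([v[0]+c*p[0]-t*p[1],v[1]+t*p[0]+c*p[1],z]); out.append(proj(n,w,s)-np.array(u))
    return np.array(out)
for sel in (range(7),range(4)):
    r=least_squares(lambda v:pr(v)[list(sel)].ravel(),[.571,.197,0,.085]);print(r.x.round(4));print(pr(r.x).round(1).tolist())
# glass outline incl. black rim in wrist view
s=np.load('s_glass.npy',allow_pickle=True).item()
print(plane('wrist',(323.5,208.0),.052,s))
E
```

```text
[ 0.5712  0.2012 -0.0184  0.0892]
[[-0.8, 0.0], [-0.3, -0.7], [0.0, -0.3], [-0.0, 1.4], [0.7, -0.8], [-0.0, -1.9], [-1.6, -0.8]]
[ 0.5702  0.2014 -0.023   0.0939]
[[-0.2, -0.4], [-0.4, -0.3], [0.5, 0.3], [0.2, 0.5], [0.8, -2.7], [-0.1, -2.2], [-1.7, -0.5]]
[ 0.56909964 -0.21626323  0.052     ]
```

```bash
python3 - <<'E'
from h import *
G=np.array([.570,-.2163]);q=quat(.515)
arm.movep([*G,.12],q)
arm.move_straight([*G,.028],feed=.1)
F=[arm.sense()['contact_force'].copy() if hasattr(arm.sense()['contact_force'],'copy') else arm.sense()['contact_force']]
for i in range(4): arm.sleep(.03);F.append(arm.sense()['contact_force'])
print('noise',np.round(F,2).tolist())
o=arm.set_gripper(.03); s=arm.sense();print('open',s['opening'],s['contact_force'],s['t'])
arm.move_straight([*G,.15],feed=.12); arm.sleep(.2); s=arm.sense();print(s['opening'],s['contact_force'],s['eef_pos'],s['t'])
im=arm.grab_frame('wrist');save('w_held.png',im);np.save('s_held.npy',s)
E
```

```text
noise [[0.13, 0.03, 0.43], [0.02, -0.28, 0.37], [-0.42, 0.88, -1.05], [-0.14, 0.11, 0.26], [-0.63, 0.92, 0.47]]
open 0.06159530147028926 [-0.15711203  0.0265651   0.93560567] 6.0833
0.06146444884334997 [ 0.11528059  0.33259633 -3.06188289] [ 0.56978471 -0.21620556  0.14940326] 7.45
```

View pics/w_held.png

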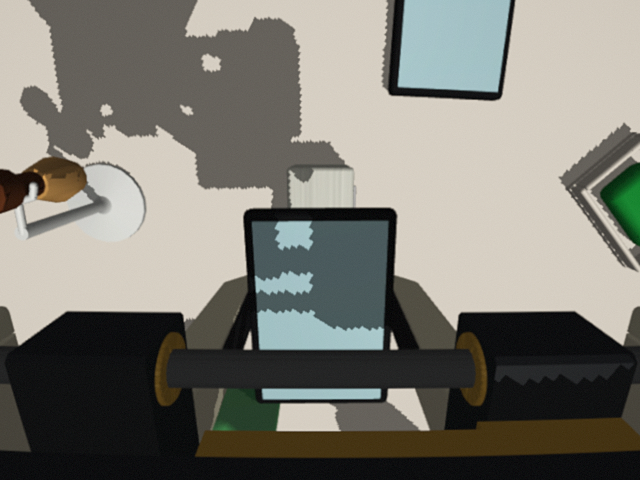

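```bash
cat >> h.py <<'E'
S=np.array([.5707,.2013]);PSI=-.02
import json,os
DZ=json.load(open('dz.json')) if os.path.exists('dz.json') else 0.
def tcp(xf,zf,th,dy=0.):
    """TCP pose for lower front edge of held glass at stand x=xf, world z=zf, tilt th (front down)"""
    Rt=R.from_euler('z',PSI)*R.from_euler('y',th)
    e=np.array([S[0],S[1],0])+R.from_euler('z',PSI).apply([xf,dy,0])+[0,0,zf]
    c=e-Rt.apply([.046,0,-.005])                 # glass centre
    q=R.from_quat(quat(PSI,th))
    return c-q.apply([-.019,0,DZ]),q.as_quat()
def force(n=6):
    F=[]
    for i in range(n): arm.sleep(.015);F.append(arm.sense()['contact_force'])
    f=np.mean(F,0); return R.from_euler('z',-PSI).apply(f)
E
python3 - <<'E'
from h import *
s=np.load('s_held.npy',allow_pickle=True).item()
z=s['eef_pos'][2]+.024
q=R.from_quat(s['orientation'])
L=[q.inv().apply(plane('wrist',p,z,s)-s['eef_pos']) for p in [(249,209.5),(394,209.5),(259,402),(387,402)]]
print(np.round(L,4).tolist()); dz=float(np.mean([l[2] for l in L]));print('dz',dz)
import h; dz=float(np.clip(dz,-.004,.004)); json.dump(dz,open('dz.json','w')); h.DZ=dz
p,o=tcp(.033,.130,0.); arm.movep(p,o)
p,o=tcp(.033,.098,.36); arm.move_straight(p,feed=.1,rot=o); arm.sleep(.3)
b=force(12);np.save('base.npy',b);print('base',b.round(2),'t',arm.sense()['t'])
for zf in np.arange(.0973,.073,-.0007):
    p,o=tcp(.033,zf,.36); arm.move_straight(p,feed=.02); d=force()-b
    print(round(zf,4),d.round(2),end=' ')
    if d[2]>2: break
s=arm.sense();print('\ncontact',zf,s['t'],s['opening'],s['eef_pos']-p); json.dump(float(zf),open('zf.json','w'))
E
```

```text
[[-0.024, -0.0285, -0.0458], [-0.024, 0.0286, -0.0458], [-0.024, -0.0289, 0.0451], [-0.024, 0.0305, 0.0452]]
dz -0.0003101573393730593
base [-0.13  0.14 -2.13] t 10.0583
0.0973 [ 0.24 -0.1   0.06] 0.0966 [ 0.22 -0.04  0.31] 0.0959 [ 0.31 -0.05  0.09] 0.0952 [ 0.18  0.07 -0.11] 0.0945 [0.33 0.01 0.12] 0.0938 [ 0.2  -0.26  0.02] 0.0931 [-0.11 -0.37  0.06] 0.0924 [ 0.13 -0.18  0.09] 0.0917 [0.32 0.23 0.27] 0.091 [-0.09 -0.19  1.92] 0.0903 [-0.6   0.12  4.11] 
contact 0.09029999999999994 13.9083 0.061837558221109375 [2.74687177e-05 4.12781465e-05 1.47247538e-04]
```

Pad contact found at z≈0.0912, which agrees with the camera estimate. Next: forward until it stops.

```bash
python3 - <<'E'
from h import *
zf=.0914; b=np.load('base.npy')
p,o=tcp(.033,zf,.36); arm.move_straight(p,feed=.02); p,o=tcp(.039,zf,.36); arm.move_straight(p,feed=.02)
print('at39',(force()-b).round(2))
for xf in np.arange(.040,.0495,.0007):
    p,o=tcp(xf,zf,.36); arm.move_straight(p,feed=.02); d=force()-b
    print(round(xf,4),d.round(2),end=' ')
    if d[0]<-2.5: break
s=arm.sense();print('\nstop',xf,s['t'],s['opening']); json.dump(float(xf),open('xf.json','w'))
save('w_home.png',arm.grab_frame('wrist')); save('sc_home.png',arm.grab_frame('scene'))
im=arm.grab_frame('scene'); cv2.imwrite('pics/c3.png',np.hstack([cv2.resize(im[150:270,340:470],(433,400),interpolation=cv2.INTER_CUBIC)])[:,:,::-1])
E
```

```text
at39 [0.29 0.15 0.63]
0.04 [ 0.14 -0.32  0.42] 0.0407 [ 0.37 -0.05  0.49] 0.0414 [ 0.15 -0.09  0.41] 0.0421 [ 0.36 -0.25  0.31] 0.0428 [-1.43 -0.11  0.67] 0.0435 [-4.79  0.04  1.03] 
stop 0.0435 16.8083 0.06162108840078324
```

View pics/w_home.png

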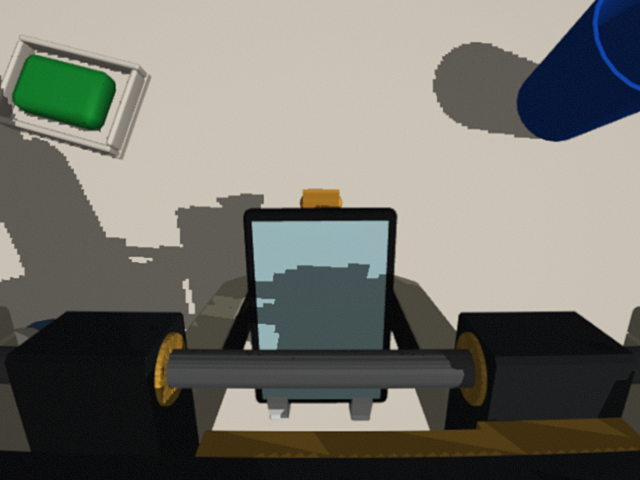

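```bash
python3 - <<'E'
from h import *
b=np.load('base.npy')
for th in np.arange(.34,.205,-.015):
    xf=.0427+.01*((np.sin(.36)+np.cos(.36))-(np.sin(th)+np.cos(th)))
    p,o=tcp(xf,.0912,th); arm.move_straight(p,feed=.02,rot=o); d=force()-b
    print(round(th,3),d.round(2),end=' ')
    if np.linalg.norm(d[[0,2]])>4 or (th<.25 and d[2]>1.8): break
s=arm.sense();print('\n',th,s['t'],s['wrist_torque'],s['opening'])
E
```

```text
0.34 [-1.59  0.16  0.19] 0.325 [-0.74 -0.14  0.02] 0.31 [-0.98 -0.31  0.29] 0.295 [-1.42 -0.26  0.48] 0.28 [-1.25 -0.47  0.09] 0.265 [-1.02 -0.09  0.5 ] 0.25 [-0.9  -0.17  0.25] 0.235 [-0.78 -0.22  0.22] 0.22 [-0.31 -0.54  1.54] 0.205 [ 0.35 -0.66  2.24] 
 0.2049999999999999 20.4583 [-0.03042673 -0.11090629 -0.04147906] 0.06183719672597729
```

```bash
python3 - <<'E'
from h import *
arm.set_gripper(.076); arm.sleep(.15)
s=arm.sense(); q=R.from_quat(s['orientation']); P=np.array(s['eef_pos'])
arm.move_straight(P-q.apply([.055,0,0]),feed=.12); s=arm.sense(); print(s['t'],s['contact_force'])
save('w_rel.png',arm.grab_frame('wrist'))
E
```

```text
21.7083 [-0.57343893  0.27808656  0.19744831]
```

View pics/w_rel.png

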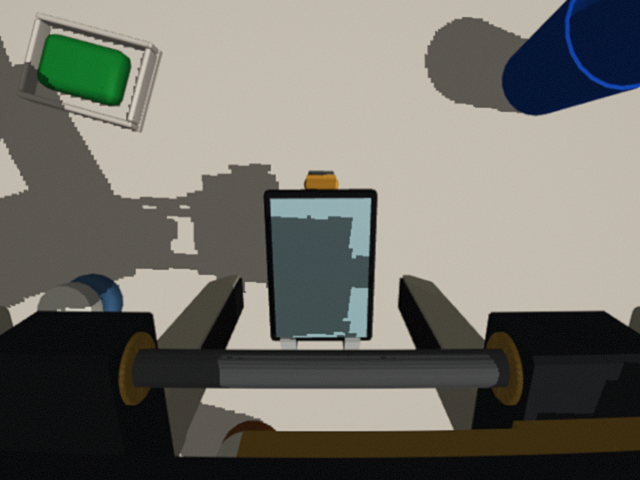

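The glass rests squarely in the stand: the clip lip is behind its rear edge at px (321,182), and the front edge is under the jaws at px (289,343) and (351,343). Now I press the rear down with closed fingertips.

```bash
python3 - <<'E'
from h import *
o=quat(PSI)
pt=lambda z: np.array([S[0],S[1],0])+R.from_euler('z',PSI).apply([-.021,0,0])+[0,0,z]
s=arm.sense(); arm.move_straight(np.array(s['eef_pos'])+[0,0,.02],feed=.12)
arm.set_gripper(0.0)
arm.movep(pt(.150),o); arm.move_straight(pt(.123),feed=.06); arm.sleep(.2)
b=force(10); print('base',b.round(2),arm.sense()['t'])
zz=.123; low=0
while zz>.0985:
    zz-=.001 if zz>.106 else .0006
    arm.move_straight(pt(zz),feed=.02); d=force()-b
    print(round(zz,4),d.round(1).tolist(),end=' ')
    if d[2]>14 or (zz<.1035 and d[2]>10): break
s=arm.sense();print('\n',zz,s['t'],s['eef_pos'])
E
```

```text
base [0.05 0.11 0.02] 24.6667
0.122 [0.0, -0.3, 0.2] 0.121 [-0.1, -0.4, -0.4] 0.12 [0.1, -0.3, 0.2] 0.119 [-0.0, -0.4, -0.0] 0.118 [0.1, 0.0, 0.3] 0.117 [0.4, 0.0, 1.1] 0.116 [-0.6, 0.4, 2.2] 0.115 [-1.2, 0.5, 3.3] 0.114 [-0.9, 0.5, 1.4] 0.113 [-0.2, -0.3, -0.1] 0.112 [0.2, 0.2, 0.2] 0.111 [-0.0, 0.2, 0.0] 0.11 [-0.0, -0.3, -0.0] 0.109 [-0.1, -0.4, 0.0] 0.108 [0.1, -0.2, -0.1] 0.107 [-0.2, -0.2, -0.1] 0.106 [-0.1, -0.2, -0.0] 0.1054 [-0.2, -0.1, -0.0] 0.1048 [-0.3, -0.5, 0.0] 0.1042 [-0.5, -0.1, 0.2] 0.1036 [-0.2, 0.2, -0.2] 0.103 [-0.2, -0.5, -0.1] 0.1024 [-0.2, -0.1, 0.0] 0.1018 [0.2, 0.1, 0.7] 0.1012 [-2.4, -1.1, 6.4] 0.1006 [-4.6, -1.5, 12.3] 
 0.10059999999999995 33.7667 [0.54980831 0.20178445 0.10170816]
```

```bash
python3 - <<'E'
from h import *
P=np.array(arm.sense()['eef_pos']); arm.move_straight([P[0],P[1],.20],feed=.12)
p=np.array([S[0],S[1],.25]); arm.movep(p,quat(PSI)); arm.sleep(.2); s=arm.sense(); np.save('s_end.npy',s); print(s['t'],s['contact_force'])
im=arm.grab_frame('wrist'); sc=arm.grab_frame('scene'); save('w_end.png',im)
c=np.hstack([cv2.resize(im[130:290,250:400],(400,427),interpolation=cv2.INTER_CUBIC),cv2.resize(sc[155:262,360:460],(400,427),interpolation=cv2.INTER_CUBIC)])
save('c_end.png',c)
g=cv2.cvtColor(im,cv2.COLOR_RGB2HSV); m=cv2.inRange(g,(85,30,60),(110,140,255)); m[:140]=0;m[300:]=0;m[:,:260]=0;m[:,390:]=0
k=cv2.convexHull(max(cv2.findContours(m,0,1)[0],key=cv2.contourArea))
b=cv2.boxPoints(cv2.minAreaRect(k));Q=np.array([plane('wrist',x,.1012,s)[:2] for x in b])
e=np.roll(Q,-1,0)-Q;print(b.round(1).tolist(),(R.from_euler('z',-PSI).apply(np.append(Q.mean(0)-S,0))*1e3).round(2),np.linalg.norm(e,axis=1).round(4),np.degrees(np.arctan2(e[:,1],e[:,0])).round(1))
E
```

```text
35.275 [ 0.18470747  0.0802955  -0.37293591]
[[289.0, 174.0], [354.0, 174.0], [354.0, 268.0], [289.0, 268.0]] [0.6  0.69 0.  ] [0.0548 0.0844 0.0588 0.0844] [ 88.8   0.2 -91.2 177.5]
```

View pics/c_end.png

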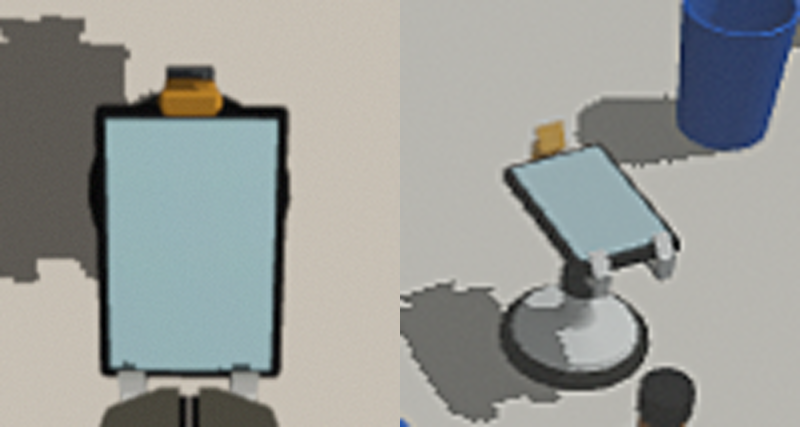

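```bash
python3 -c "
from h import *
arm.hand_in(); print(arm.sense()['t'])"
```

```text
the job is handed in; nothing more can be done
the job is handed in; nothing more can be done
```

The smaller glass is fitted glass up in the stand's head, and I handed the job in at about 35 s of the 51 s allowed.

**What I did:**
- I gripped the glass across its 62 mm width and lifted it off the box.
- Tilted 0.36 rad, I lowered it until the front pads were felt at z ≈ 0.091 m.
- I slid it forward until it stopped at about 43.5 mm under the jaws.
- I lowered the rear onto the clip's lip at about 0.22 rad and released it.
- I then pressed the rear down with closed fingertips.

**What the last checks showed:**
- **Snap:** the press force peaked at only about 3.3 N and then dropped to zero, less than the 5–8 N expected. My sampling was coarse, and I pressed at 21 mm behind centre with the fingers' rear edge further back.
- **Seating:** the next contact was the level glass top at z ≈ 0.1015 m. I stopped pressing at 12 N.
- **Position:** the final pictures show the clip's knee over the rear edge, both jaws over the front edge, and the centre within about 0.7 mm of where the cameras put the stand.
- **Not checked:** I did not probe whether the front is level, and I did not read the clip's deflection or clamping force. I did not re-measure the other toiletries, but no unexpected contact was felt.

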